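Wedge a rocking weldment steady

TASK

The welded steel box rocks on the rail in the bench. With the fingertips, push the orange wedge thin end first under the middle of the box's raised edge until it is snug and the box stops rocking, without jacking the box up off the rail or shoving it along; then press down firmly on top of the box by that raised edge for a moment to prove that it no longer rocks, and take the hand away. Pick nothing up, and leave the pipe, the tube stub and the brush alone.

Things in the scene. Friction and masses are not known exactly. Their poses are not given: they have to be found in the camera images.
- weldment: loose bright steel rectangular tube, 2.4 to 2.9 kg, 150 mm along x, 200 along y, 55 high, 3.5 mm walls, x ends open; an upright plate (130 wide, 65 high, 8 thick) stands across its top 60 mm towards +y. It leans over the rail: +y lower edge on the bench, -y edge raised. Origin: bench height below its middle; at this lean z is up and y level within 1 degree (the tube slopes 3 to 4).
- wedge: loose solid orange wedge, 80 to 170 g, 60 mm wide (x), 130 long (y), flat underside on the bench, 4 mm thick at the tip (+y end) rising evenly to 26 at the upright back face (-y end). Origin: centre of the underside. It starts in front of the raised edge, tip towards it, up to 0.2 rad and 40 mm out of line. It slides with about 1 N.
- rail: fixed half-round steel rail let into the bench, 210 mm long along its x, standing 5 to 7 mm proud (differs from run to run). Origin: middle of its length, 10 mm below its crest.
- press_spot (a point): point on the top face of the weldment, middle of its width, 15 mm in from the raised edge, 64 to 69 mm above the bench at the start: where to press. 2 to 5 N here rocks the unwedged box over the rail (up to 9 N if a stiffly held fingertip drags on it); let go and it falls back. The firm test press is 8 N or more.
- raised_edge (a point): middle of the raised lower edge of the weldment, 10 to 14 mm above the bench (differs from run to run); the straight edge runs along the weldment's x and faces its -y
- far_edge (a point): middle of the opposite lower edge of the weldment, which rests on the bench; when the box rocks it lifts as much as the raised edge sinks
- belly (a point): point of the weldment's underside in its middle, which lies on the crest of the rail
- wedge_tip (a point): bottom middle of the wedge's thin tip. The wedge is snug when this is about 35 to 65 mm under the raised edge: the push force then climbs steeply; 4 to 7 N is snug, well above 10 N may jack the box up or slide it.
- wedge_back (a point): middle of the wedge's upright back face, 13 mm above its underside: where to push
- pipe: loose rusty round pipe offcut standing upright, 52 mm diameter, 60 mm high; a bystander. Origin: centre of its underside
- stub: loose rusty square tube offcut standing upright, 40 x 40 x 65 mm; a bystander. Origin: centre of its underside
- brush: loose green brush lying on the bench, 200 mm long along its x; a bystander. Origin: centre of its underside
Things that resemble listed ones, but are neither listed nor needed, are in the scene too. What is meant by the wedge is not red, and is the larger of those in its own colour.

How it is judged:
By the outcome, as a careful person would: the job done as asked, in the order asked, and still so for the second after the job is handed in, with the robot touching nothing.
It also fails if it takes over 51 s, if anything falls off the work surface, if the arm or the gripper's body presses on something with over 40 N, if the wrist force passes 120 N, or if a joint passes its speed limit or range.

ROBOT

A 6-joint arm with a two-finger parallel gripper is mounted at the origin on the work surface. World frame = base frame: x ahead of the robot, y to its left, z up, the work surface at z = 0. Lengths are in m, angles in rad, forces in N, time in s.
With the tool pointing down it reaches from about 0.25 to 0.725 m from the base axis. Payload 4 kg.
Tool frame: the origin (TCP) lies between the finger pads; the fingertips stand 8 mm ahead of it and the grasp point (between the pads) lies 11 mm behind it; z points along the fingers, y is the direction in which the jaws open and shut (so a half turn about z gives the same grasp; the last joint's range is limited). The gripper opens to 85 mm and grips with 20 to 120 N. Pads are 22 mm wide; open, the fingers measure 114 mm over their backs; the gripper's body (76 mm by 85 mm) begins 54 mm behind the grasp point. The pads swing forward as they close: fully open they stand 13 mm farther back than shut.
Start: joints at [-1.176, 0.241, 0.005, 1.335, 0, 1.571], TCP at [0.192, -0.462, 0.239] pointing down, gripper open.
Joint ranges: [-2.72, 2.72], [-1.05, 1.87], [-1.09, 1.28], [-1.99, 2.15], [-1.42, 1.44], [-3.14, 3.14]. Speed limits (rad/s): [2.79, 2.79, 3.14, 3.14, 3.14, 3.14].

INTERFACE

Orientations are given as a unit quaternion [x, y, z, w].
In Python, from workcell import * gives the robot as it stands.
- The arm moves only by the tool send_rows, never from a script. Its argument "increments" is a list that holds one entry, the list of rows, each a list of 6 numbers: the shift along the tool's x, y, z in units of 50 mm (1.0 is 50 mm), then the turn, a rotation vector about the tool's x, y, z in units of 10 degrees (1.0 is 10 degrees). In form: [[[x, y, z, ax, ay, az], ...]]. A call has 1 to 8 rows; each row shifts and turns the commanded pose from where the row before left it, along the tool's axes as they then stand; what a row does not reach is not made up. A row lasts 1/8 s, in which the tool goes at most 62.5 mm and 10.7 degrees, less where a joint would pass 70% of its speed; a pose out of reach is approached as far as the arm can. A call with a number of a shift or a turn outside -1 to 1 is refused whole. A call with a gripper value outside its range is refused whole. "grip" is the closure, from 0 (fully open) to 1 (shut), set as the call begins (left out, the last holds). The fingers move at their own pace and stop on an object; the grip force is fixed at half the most. Time passes only in rows, so rows that do not move let the fingers close. It gives the time, the measured TCP pose, the force and the opening at its end, in the units of the state.
- get_obs(): the state, without advancing time (a new reading comes with each control period).
- camera(name): name is "scene" or "top"; returns a dict with "color" (480x640x3 uint8, red, green, blue), "z_map" (480x640 float32, m along the optical axis (not along the pixel's ray), 0 where there is no reading), "intrinsics" (3x3 intrinsics, pixels), "pose" (4x4, takes a point from camera to world coordinates). Camera axes: x right, y down, z forward; pixel columns grow to the right and rows downward; lengths in m; the calibration is good to about 2 mm. A picture is of the moment at which its call begins.
- job_done(): hands the job in, once; it reports no verdict.
The state is a dict: "clock": time; "joint_pos": joint angles; "joint_vel": joint speeds; "tau": joint torques, N m; "eef_pos": TCP position; "tool_rot": TCP orientation; "ft_force": force on the tool from outside, world axes, zero at the start; "ft_torque": the same for the moment, N m; "grip_width": finger opening in m.
Only numpy, scipy, OpenCV 4.12 (cv2) and the standard library are available. Lean on these libraries where they do the work, as an engineer would, in place of code of your own. Each camera call takes 0.05 s, during which the arm holds its last target.

## Working session

There is one attempt and no reset: what is moved stays moved. The work goes in short steps, Python scripts to look and compute and a tool call to move; the robot and the scene stay as the last step left them, time stands still between calls to the robot, and variables do not carry over. Pictures are saved under pics/ and viewed, and the job is handed in when it is done.

Besides the shell and the picture viewer there is one more tool, called as name(argument=value, ...), one argument or row to a line, values as JSON. send_rows: Moves the arm, as the interface text tells. Its arguments: {"type":"object","properties":{"increments":{"type":"array"},"grip":{"type":"number"}},"required":["increments"]}

```bash
mkdir -p pics; ls
python3 - <<'E'
from workcell import *
import cv2,numpy as np
o=get_obs()
for k in o: print(k,np.round(o[k],3))
for n in ("scene","top"):
    c=camera(n); cv2.imwrite(f"pics/{n}0.png",c["color"][:,:,::-1]); np.savez(f"{n}0.npz",**c)
    print(n,np.round(c["intrinsics"],1).tolist(),np.round(c["pose"],3).tolist(),(c["z_map"]>0).mean())
E
```

```text
pics
clock 0.0
joint_pos [-1.176  0.241  0.004  1.335  0.     1.571]
joint_vel [ 0.  0.  0.  0. -0.  0.]
tau [-0.0000e+00 -3.7232e+01  2.5241e+01  1.7000e-02 -0.0000e+00 -0.0000e+00]
eef_pos [ 0.192 -0.461  0.238]
tool_rot [ 0.981  0.196 -0.    -0.001]
ft_force [-0.687 -0.757 -1.151]
ft_torque [ 0.034  0.046 -0.012]
grip_width 0.085
scene [[440.4, 0.0, 312.4], [0.0, 440.4, 242.6], [0.0, 0.0, 1.0]] [[0.846, 0.31, -0.433, 0.877], [0.532, -0.47, 0.704, -0.449], [0.015, -0.826, -0.563, 0.494], [0.0, 0.0, 0.0, 1.0]] 0.9960221354166666
top [[559.0, 0.0, 317.4], [0.0, 559.0, 238.2], [0.0, 0.0, 1.0]] [[0.027, -0.984, 0.177, 0.397], [-0.999, -0.031, -0.018, 0.057], [0.023, -0.176, -0.984, 0.972], [0.0, 0.0, 0.0, 1.0]] 0.9959505208333334
```

View pics/scene0.png

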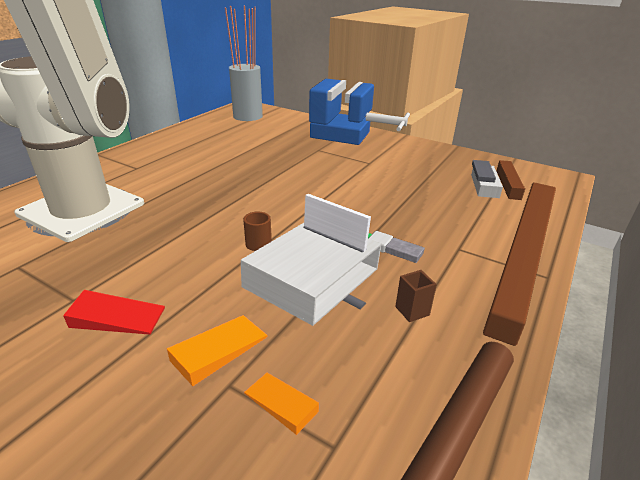

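View pics/top0.png

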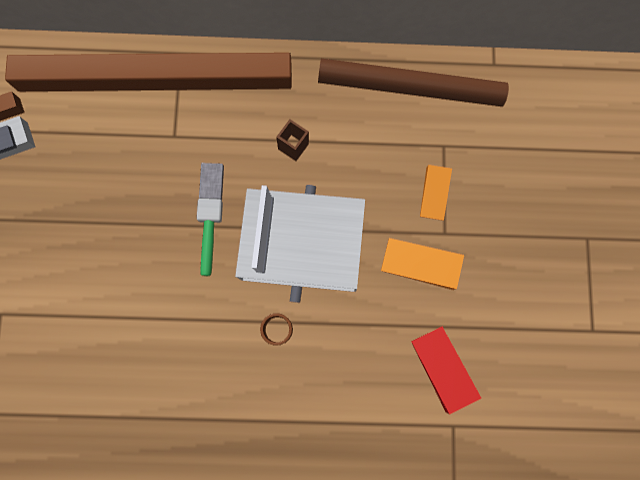

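The top view shows the larger orange wedge at about (422,263). Possible mix-ups are the smaller orange wedge at (436,192) and the red wedge at (446,370). The weldment is at (303,240), the rail ends at (310,189) and (296,295), the pipe at (277,329), the stub at (293,140) and the brush at (209,220). I choose the one at (422,263), which is orange and the larger of the two, and now measure it.

```bash
cat > h.py <<'E'
import numpy as np,cv2
def pts(c):
    z=c["z_map"];K=c["intrinsics"];v,u=np.mgrid[:480,:640]
    P=np.stack([(u-K[0,2])/K[0,0]*z,(v-K[1,2])/K[1,1]*z,z],-1)
    W=P@c["pose"][:3,:3].T+c["pose"][:3,3]; W[z==0]=np.nan
    return W
def ray(c,uv,h):
    K=c["intrinsics"];d=np.array([(uv[0]-K[0,2])/K[0,0],(uv[1]-K[1,2])/K[1,1],1.])@c["pose"][:3,:3].T
    o=c["pose"][:3,3]; return o+d*(h-o[2])/d[2]
def orange(c):
    h=cv2.cvtColor(c["color"],cv2.COLOR_RGB2HSV)
    return ((h[...,0]>=11)&(h[...,0]<=22)&(h[...,1]>200)&(h[...,2]>150)).astype(np.uint8)
E
python3 - <<'E'
from h import *
for n in("top","scene"):
    c=dict(np.load(f"{n}0.npz")); W=pts(c); m=orange(c)
    k,l,s,ce=cv2.connectedComponentsWithStats(m)
    for i in range(1,k):
        if s[i,4]<200: continue
        p=W[l==i]; p=p[~np.isnan(p[:,0])]
        cn=cv2.findContours((l==i).astype(np.uint8),0,1)[0][0]
        r=cv2.minAreaRect(cn); b=cv2.boxPoints(r)
        print(n,i,s[i],ce[i].round(1),'z',np.percentile(p[:,2],[1,50,99]).round(4),'box',b.round(1).tolist())
        q=p-p.mean(0); A=np.c_[p[:,:2],np.ones(len(p))]
        if n=="top":
            co=np.linalg.lstsq(A,p[:,2],rcond=None)[0]; print(' plane',co, 'yaw of downhill',np.arctan2(-co[1],-co[0]),'slope',np.hypot(*co[:2]))
            R=cv2.minAreaRect(p[:,:2].astype(np.float32)*1000);print(' metric rect',R, cv2.boxPoints(R).round(1).tolist())
            for x,y in cv2.boxPoints(R)/1000: print('  ',x,y,co@[x,y,1])
    if n=="top":
        # bench height & weldment
        print('bench',np.nanmedian(W[420:470,100:400,2]), np.nanmedian(W[290:310,380:600,2]))
        for u,v in[(300,205),(300,240),(300,275),(355,215),(350,240),(345,275),(265,205),(250,240),(262,190),(310,189),(296,297)]: print(u,v,W[v,u].round(4))
c=dict(np.load("top0.npz"));s=dict(np.load("scene0.npz"))
a=cv2.resize(c["color"][150:310,180:480,::-1],None,fx=2.6,fy=2.6,interpolation=2);cv2.imwrite("pics/crop1.png",a)
b=cv2.resize(s["color"][190:440,150:450,::-1],None,fx=2.4,fy=2.4,interpolation=2);cv2.imwrite("pics/crop2.png",b)
E
```

```text
bench -0.00041648670784866226 3.613517275879996e-05
300 205 [0.6162 0.0715 0.0622]
300 240 [0.5564 0.0695 0.0647]
300 275 [0.4989 0.0677 0.0622]
355 215 [ 0.6002 -0.02    0.0703]
350 240 [ 0.5582 -0.0125  0.0692]
345 275 [ 0.5007 -0.0057  0.0654]
265 205 [0.6021 0.1257 0.1133]
250 240 [0.5553 0.1525 0.0566]
262 190 [0.6244 0.1309 0.1202]
310 189 [0.6596 0.0555 0.0057]
296 297 [0.467  0.074  0.0056]
scene 1 [ 167  315  100   71 3377] [213.8 348.3] z [0.0008 0.0147 0.0263] box [[163.10000610351562, 350.5], [242.1999969482422, 298.70001220703125], [267.0, 336.5], [187.89999389648438, 388.29998779296875]]
scene 2 [ 244  373   75   62 2270] [283.2 402. ] z [0.0008 0.0105 0.0188] box [[243.6999969482422, 392.3999938964844], [267.6000061035156, 362.5], [322.0, 406.0], [298.1000061035156, 435.8999938964844]]
```

View pics/crop2.png

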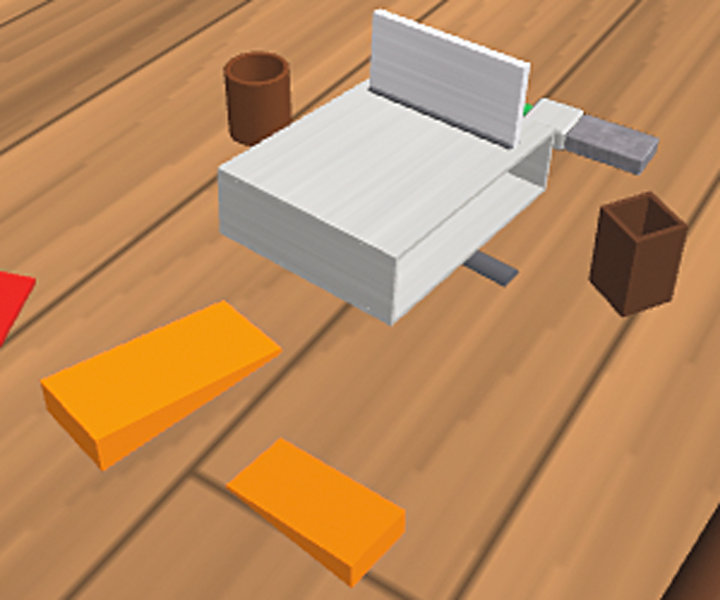

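View pics/crop1.png

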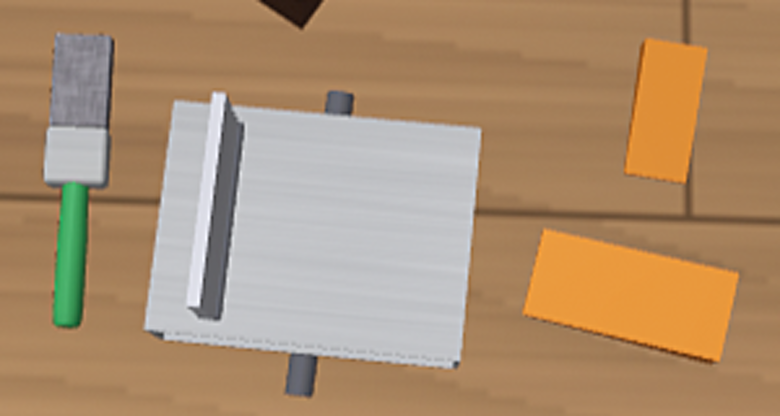

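The crop confirms the choice: the large orange wedge has its thin end towards the box's raised edge. The mask missed it in the top view, so I'll loosen the saturation limit.

```bash
sed -i 's/>200)/>170)/' h.py
cat > meas.py <<'E'
from h import *
def wedge(c,verbose=1):
    W=pts(c);m=orange(c);k,l,s,ce=cv2.connectedComponentsWithStats(m)
    i=1+np.argmax(s[1:,4]); 
    cn=max(cv2.findContours((l==i).astype(np.uint8),0,1)[0],key=cv2.contourArea)
    ap=cv2.approxPolyDP(cn,0.04*cv2.arcLength(cn,True),True)[:,0]
    mm=cv2.erode((l==i).astype(np.uint8),np.ones((3,3)))>0
    p=W[mm];p=p[~np.isnan(p[:,0])]
    co=np.linalg.lstsq(np.c_[p[:,:2],np.ones(len(p))],p[:,2],rcond=None)[0]
    # rays of corners onto plane
    C=[]
    for u,v in ap:
        a=ray(c,(u,v),0.0);b=ray(c,(u,v),0.05)
        d=b-a; t=(co[:2]@a[:2]+co[2]-a[2])/(d[2]-co[:2]@d[:2]); C.append(a+t*d)
    C=np.array(C)
    return ap,C,co,ce[i],s[i],p
def weld(c):
    W=pts(c);hsv=cv2.cvtColor(c["color"],cv2.COLOR_RGB2HSV)
    m=((hsv[...,1]<50)&(hsv[...,2]>150)&(W[...,2]>0.05)&(W[...,2]<0.08)).astype(np.uint8)
    m=cv2.morphologyEx(m,cv2.MORPH_OPEN,np.ones((3,3)))
    k,l,s,ce=cv2.connectedComponentsWithStats(m);i=1+np.argmax(s[1:,4])
    p=W[cv2.erode((l==i).astype(np.uint8),np.ones((5,5)))>0];p=p[~np.isnan(p[:,0])]
    co=np.linalg.lstsq(np.c_[p[:,:2],np.ones(len(p))],p[:,2],rcond=None)[0]
    full=W[l==i]; 
    return co,full,(l==i)
E
python3 - <<'E'
from meas import *
c=dict(np.load("top0.npz"))
ap,C,co,ce,s,p=wedge(c)
print('wedge',ap.tolist(),s,C.round(4).tolist(),'plane',co.round(4),'downhill yaw',np.arctan2(-co[1],-co[0]))
co,f,l=weld(c)
print('weld plane',co.round(4),'slope deg',np.degrees(np.arctan(np.hypot(*co[:2]))),'downhill',np.degrees(np.arctan2(-co[1],-co[0])))
R=cv2.minAreaRect((f[:,:2]*1000).astype(np.float32));print(R);print(cv2.boxPoints(R).round(1).tolist())
cv2.imwrite("pics/m.png",l.astype(np.uint8)*255)
E
```

```text
wedge [[389, 238], [381, 270], [456, 288], [463, 255]] [ 381  238   83   51 2652] [[0.5755, -0.0864, 0.0041], [0.5183, -0.0727, 0.004], [0.4886, -0.1979, 0.0258], [0.5458, -0.211, 0.0259]] plane [-0.0374 -0.1658  0.0113] downhill yaw 1.3492381581759332
weld plane [-0.0069 -0.065   0.0697] slope deg 3.7397032217989263 downhill 83.93253274548377
((561.1756591796875, 69.23298645019531), (200.0618896484375, 150.8758087158203), 85.63225555419922)
[[478.29998779296875, -24.799999237060547], [628.7999877929688, -36.29999923706055], [644.0, 163.1999969482422], [493.6000061035156, 174.6999969482422]]
```

View pics/m.png

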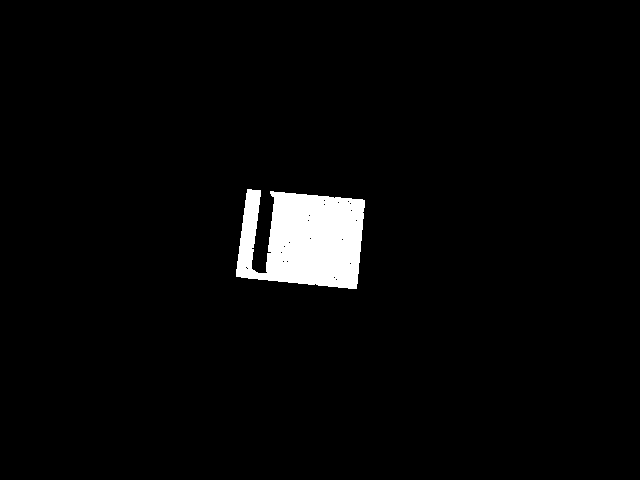

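```bash
cat > loc.py <<'E'
import numpy as np
from scipy.spatial.transform import Rotation as Ro
E0=np.array([0.5532,-0.0341]); A=np.radians(85.63); e=np.array([np.cos(A),np.sin(A)]); n=np.array([e[1],-e[0]])
def ne(p): d=np.asarray(p)[:2]-E0; return d@n,d@e
def go(n_,e_,z):  # prints tool-axis shift from current pose in mm and turn in deg
    from workcell import get_obs
    o=get_obs(); R=Ro.from_quat(o["tool_rot"]); t=np.r_[E0+n_*n+e_*e,z]
    T=Ro.from_matrix(np.c_[np.r_[e,0],np.r_[n,0],[0,0,-1]])
    print('t',o["clock"],'now ne',np.round(np.array(ne(o["eef_pos"]))*1000,1),'z',round(o["eef_pos"][2]*1000,1),'shift in tool axes mm',(R.inv().apply(t-o["eef_pos"])*1000).round(1),'in target axes',(T.inv().apply(t-o["eef_pos"])*1000).round(1),'turn deg',np.degrees((R.inv()*T).as_rotvec()).round(2),'F',np.round(o["ft_force"],2),'w',o["grip_width"])
E
python3 - <<'E'
from loc import *; from h import *
c=dict(np.load("top0.npz"));W=pts(c);h=cv2.cvtColor(c["color"],cv2.COLOR_RGB2HSV)
m=((h[...,0]<4)&(h[...,1]>150)&(h[...,2]>120));p=W[m];R=cv2.minAreaRect((p[:,:2]*1000).astype(np.float32))
for q in cv2.boxPoints(R)/1000: print('red',q,np.round(ne(q),4))
print(ne([.5469,-.0796]),ne([.5172,-.2045]))
go(-.095,-.138,.12)
E
```

```text
red [nan nan] [nan nan]
red [nan nan] [nan nan]
red [nan nan] [nan nan]
red [nan nan] [nan nan]
(np.float64(-0.002814722776361331), np.float64(-0.045847762602903894)) (np.float64(-0.022911377948875752), np.float64(-0.17264770128931278))
t 0.1 now ne [-327.5 -453.2] z 238.5 shift in tool axes mm [ 350.2 -175.1  118.8] in target axes [315.2 232.5 118.5] turn deg [-1.000e-01 -6.000e-02 -6.301e+01] F [0.6  0.85 0.08] w 0.08536987409149714
```

send_rows(
  increments=[
    [[0,0,0,0,0,-0.9],[0,0,0,0,0,-0.9],[0,0,0,0,0,-0.9],[0,0,0,0,0,-0.9],[0,0,0,0,0,-0.9],[0,0,0,0,0,-0.9],[0,0,0,0,0,-0.9]],
  ],
  grip=1,
)

```text
clock: 0.98
eef_pos: [0.1922, -0.4612, 0.2388]
tool_rot: [0.732, 0.681, 0.0, -0.001]
ft_force: [-0.8, 0.3, -0.0]
grip_width: -0.0002
```

```bash
python3 -c "
from loc import *
go(-.095,-.138,.12)"
```

```text
t 0.975 now ne [-327.4 -453.4] z 238.8 shift in tool axes mm [314.1 234.1 119. ] in target axes [315.4 232.4 118.8] turn deg [-0.03 -0.07  0.29] F [-0.81  0.34 -0.01] w -0.00016711243668151925
```

Run:
```python
from loc import *; from h import *
c=dict(np.load("top0.npz"));W=pts(c);h=cv2.cvtColor(c["color"],cv2.COLOR_RGB2HSV)
m=((h[...,0]<4)&(h[...,1]>150)&(h[...,2]>120));p=W[m];p=p[~np.isnan(p[:,0])];R=cv2.minAreaRect((p[:,:2]*1000).astype(np.float32))
for q in cv2.boxPoints(R)/1000: print('red',q,np.round(ne(q),4))
```

```text
red [ 0.281531  -0.1814363] [-0.2597 -0.1676]
red [ 0.30834773 -0.2363406 ] [-0.2287 -0.2203]
red [ 0.42500636 -0.17936143] [-0.1168 -0.1546]
red [ 0.39818963 -0.12445714] [-0.1477 -0.1019]
```

send_rows(
  increments=[
    [[0.9,0.67,0.3,0,0,0],[0.9,0.67,0.3,0,0,0],[0.9,0.67,0.3,0,0,0],[0.9,0.67,0.3,0,0,0],[0.9,0.67,0.3,0,0,0],[0.9,0.67,0.3,0,0,0.03],[0.88,0.67,0.3,0,0,0]],
  ],
)

```text
clock: 1.85
eef_pos: [0.4511, -0.1649, 0.1336]
tool_rot: [0.735, 0.678, -0.0, -0.0]
ft_force: [0.8, 0.0, -0.5]
grip_width: -0.0002
```

```bash
python3 -c "
from loc import *
go(-.095,-.138,.05)"
```

```text
t 1.85 now ne [ -91.9 -138.2] z 133.6 shift in tool axes mm [ 0.2 -3.1 83.6] in target axes [ 0.2 -3.1 83.6] turn deg [-0.02  0.   -0.3 ] F [ 0.79  0.01 -0.48] w -0.00022364029144429285
```

send_rows(
  increments=[
    [[0,0.1,0.7,0,0,0],[0,0,0.7,0,0,0],[0,0,0.5,0,0,0],[0,0,0,0,0,0]],
  ],
)

```text
clock: 2.35
eef_pos: [0.453, -0.166, 0.0372]
tool_rot: [0.735, 0.678, -0.001, -0.003]
ft_force: [-0.8, 0.8, -0.4]
grip_width: 0.0001
```

Run:
```python
from loc import *
from workcell import *
import cv2
go(-.087,-.138,.015)
c=camera("scene");cv2.imwrite("pics/s1.png",cv2.resize(c["color"][190:440,50:350,::-1],None,fx=2.4,fy=2.4,interpolation=2))
```

```text
t 2.35 now ne [ -89.8 -139.2] z 37.2 shift in tool axes mm [ 1.2  2.9 22.1] in target axes [ 1.2  2.8 22.2] turn deg [-0.33 -0.09 -0.3 ] F [-0.78  0.85 -0.4 ] w 0.00012687303126032544
```

View pics/s1.png

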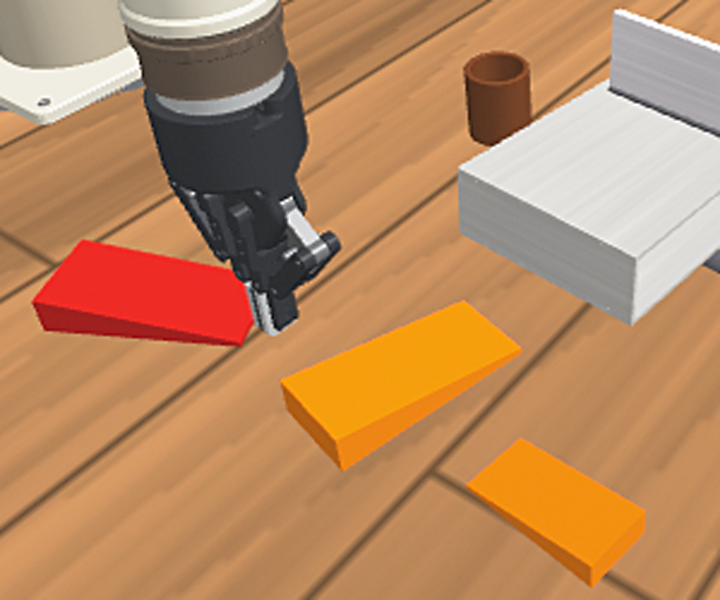

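The scene crop shows the closed fingers between the red wedge and the chosen orange one, about 30 mm up with clearance to both (crop pixel (280,325)). I'll go lower slowly.

send_rows(
  increments=[
    [[0,0.06,0.1,0,0,0],[0,0,0.1,0,0,0],[0,0,0.1,0,0,0],[0,0,0.1,0,0,0],[0,0,0,0,0,0]],
  ],
)

```text
clock: 3.02
eef_pos: [0.4578, -0.1671, 0.0188]
tool_rot: [0.735, 0.678, -0.0, -0.0]
ft_force: [-0.3, 0.3, -0.1]
grip_width: 0.0002
```

Run:
```python
from loc import *
from workcell import *
import cv2
go(-.045,-.138,.015)
c=camera("scene");cv2.imwrite("pics/s2.png",cv2.resize(c["color"][240:390,50:300,::-1],None,fx=3,fy=3,interpolation=2))
```

```text
t 3.025 now ne [ -85.  -139.9] z 18.8 shift in tool axes mm [ 2.1 39.9  3.8] in target axes [ 1.9 40.   3.8] turn deg [-0.06 -0.01 -0.32] F [-0.32  0.29 -0.07] w 0.0002178635689897037
```

View pics/s2.png

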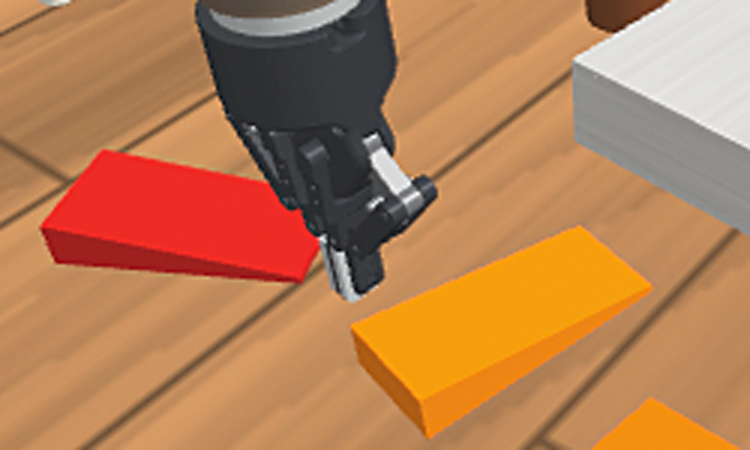

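send_rows(
  increments=[
    [[0,0.08,0.04,0,0,0],[0,0.08,0.04,0,0,0],[0,0.08,0,0,0,-0.03],[0,0.08,0,0,0,0],[0,0.08,0,0,0,0],[0,0.08,0,0,0,0],[0,0.08,0,0,0,0],[0,0.08,0,0,0,0]],
  ],
)

```text
clock: 4.08
eef_pos: [0.4904, -0.1698, 0.0153]
tool_rot: [0.734, 0.68, -0.0, -0.0]
ft_force: [-1.8, -1.1, 0.6]
grip_width: 0.0002
```

```bash
cat > look.py <<'E'
import sys
from meas import *; from loc import *; import workcell as w
go(-.0445,-.138,.015)
c=w.camera("top"); 
try:
    ap,C,co,ce,s,p=wedge(c)
    print('corners ne mm',[(np.round(np.array(ne(q))*1000,1).tolist(),round(q[2]*1000,1)) for q in C],'wedge axis yaw rel',round(float(np.degrees(np.arctan2(-co[1],-co[0])))-85.63,2))
except Exception as x: print(x)
try:
    co,f,l=weld(c); q=f[~np.isnan(f[:,0])]; R=cv2.minAreaRect((q[:,:2]*1000).astype(np.float32))
    print('weld slope',np.degrees(np.arctan(co[:2]@-e)).round(2),'z at press',(co@np.r_[E0+e*.0185,1]).round(4),'rect',np.round(R[0],1),np.round(R[1],1),round(R[2],2))
except Exception as x: print(x)
cv2.imwrite(f"pics/{sys.argv[1]}.png",cv2.resize(c["color"][150:390,200:500,::-1],None,fx=2.4,fy=2.4,interpolation=2))
E
python3 look.py t1
```

```text
t 4.075 now ne [ -52.3 -140.1] z 15.3 shift in tool axes mm [2.1 7.8 0.3] in target axes [2.1 7.8 0.3] turn deg [-0.01  0.   -0.01] F [-1.75 -1.11  0.56] w 0.00020170714000958495
corners ne mm [([25.4, -41.7], np.float64(3.8)), ([-30.3, -39.2], np.float64(4.0)), ([-34.6, -130.8], np.float64(19.7)), ([22.9, -147.4], np.float64(21.9))] wedge axis yaw rel -3.79
weld slope 3.79 z at press 0.067 rect [561.2  69.2] [200.  150.7] 85.61
```

View pics/t1.png

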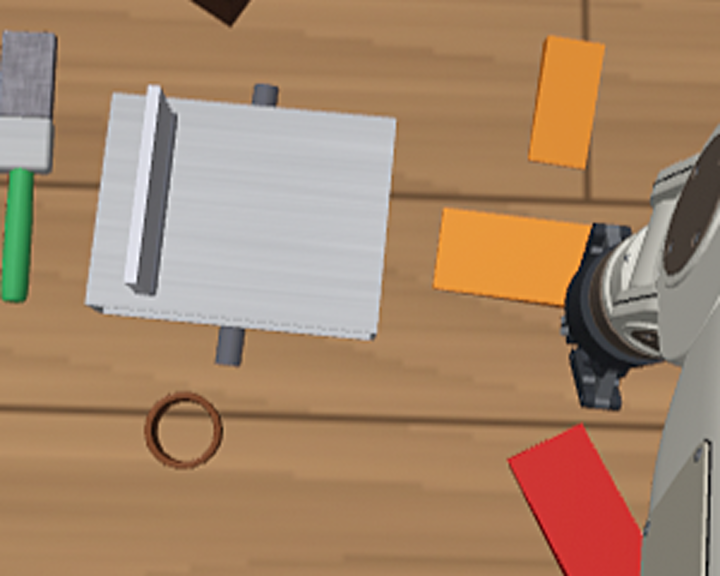

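The top crop shows the wedge now turned almost in line with the box: tip edge at crop (440,250), axis about 3° off. A little more.

send_rows(
  increments=[
    [[0,0.05,0,0,0,0],[0,0.05,0,0,0,0],[0,0.06,0,0,0,0],[0,0,0,0,0,0]],
  ],
)

```text
clock: 4.62
eef_pos: [0.4988, -0.1703, 0.0154]
tool_rot: [0.734, 0.68, 0.0, 0.0]
ft_force: [-0.0, 0.4, -1.3]
grip_width: 0.0003
```

```bash
python3 look.py t2
```

```text
t 4.625 now ne [ -43.9 -139.9] z 15.4 shift in tool axes mm [ 1.9 -0.6  0.4] in target axes [ 1.9 -0.6  0.4] turn deg [ 0.05 -0.01  0.  ] F [-0.04  0.39 -1.3 ] w 0.0002901053276641777
corners ne mm [([-30.3, -39.2], np.float64(4.0)), ([-27.6, -130.5], np.float64(19.3)), ([31.6, -146.8], np.float64(22.4)), ([28.5, -37.8], np.float64(4.1))] wedge axis yaw rel 1.87
weld slope 3.79 z at press 0.067 rect [561.4  69.1] [200.1 151.3] 85.62
```

send_rows(
  increments=[
    [[0,-0.3,0,0,0,0],[-0.3,0,0,0,0,0],[-0.4,0,0,0,0,0],[-0.4,0,0,0,0,0],[0,0,0,0,0,0]],
  ],
)

```text
clock: 5.3
eef_pos: [0.4794, -0.2265, 0.0154]
tool_rot: [0.735, 0.678, 0.0, 0.001]
ft_force: [-0.7, 0.9, -0.1]
grip_width: -0.0002
```

send_rows(
  increments=[
    [[0,0.3,0,0,0,0],[0,0.4,0,0,0,0],[0,0.4,0,0,0,0],[0,0.08,0,0,0,0],[0,0,0,0,0,0]],
  ],
  grip=0.7,
)

```text
clock: 5.92
eef_pos: [0.5373, -0.2283, 0.0149]
tool_rot: [0.734, 0.68, -0.0, -0.001]
ft_force: [-1.2, 0.4, -1.4]
grip_width: 0.0257
```

```bash
sed -i 's/^go(.*/go(0,-.1805,.015)/' look.py; python3 look.py t3
```

```text
t 5.925 now ne [  -1.1 -194.9] z 14.9 shift in tool axes mm [14.4  1.1 -0. ] in target axes [14.4  1.1 -0.1] turn deg [-0.06 -0.02 -0.  ] F [-1.17  0.36 -1.36] w 0.025655721454625528
corners ne mm [([28.5, -37.9], np.float64(4.0)), ([-30.3, -39.2], np.float64(4.0)), ([-26.1, -168.5], np.float64(25.8)), ([31.4, -166.8], np.float64(25.8))] wedge axis yaw rel 1.44
weld slope 3.8 z at press 0.067 rect [561.3  69.2] [200.1 150.7] 85.55
```

View pics/t3.png

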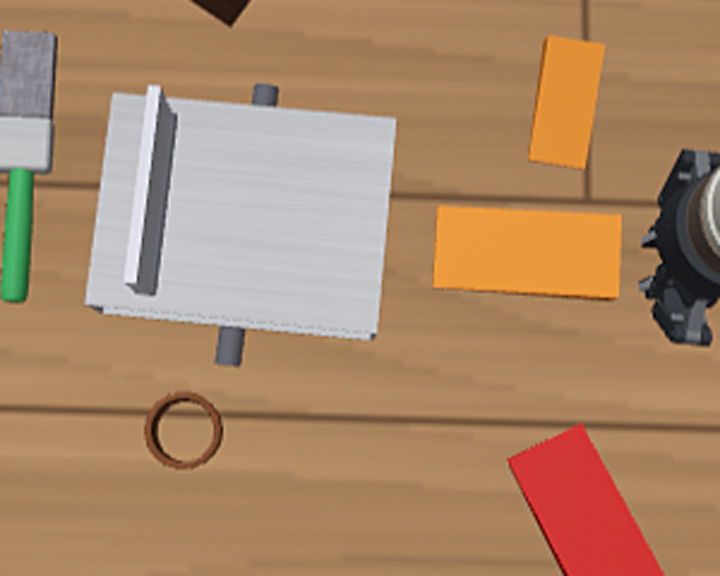

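send_rows(
  increments=[
    [[0.16,0.02,0,0,0,0],[0.1,0,0,0,0,0],[0.1,0,0,0,0,0],[0.12,0,0,0,0,0],[0.14,0,0,0,0,0],[0.14,0,0,0,0,0],[0.14,0,0,0,0,0],[0.14,0,0,0,0,0]],
  ],
)

```text
clock: 6.98
eef_pos: [0.543, -0.1764, 0.0154]
tool_rot: [0.734, 0.68, -0.0, 0.0]
ft_force: [-0.2, -0.8, 0.3]
grip_width: 0.0254
```

```bash
sed -i 's/^go(.*/go(0,-.088,.015)/' look.py; python3 look.py t4
```

```text
t 6.975 now ne [   0.6 -142.6] z 15.4 shift in tool axes mm [54.6 -0.6  0.4] in target axes [54.6 -0.6  0.4] turn deg [ 0.01  0.01 -0.01] F [-0.16 -0.81  0.31] w 0.02543000960502033
corners ne mm [([34.0, -5.4], np.float64(4.0)), ([-26.8, -5.5], np.float64(4.3)), ([-26.3, -134.0], np.float64(25.8)), ([33.0, -132.0], np.float64(25.2))] wedge axis yaw rel -1.44
weld slope 3.75 z at press 0.0669 rect [561.2  69.1] [200. 151.] 85.7
```

View pics/t4.png

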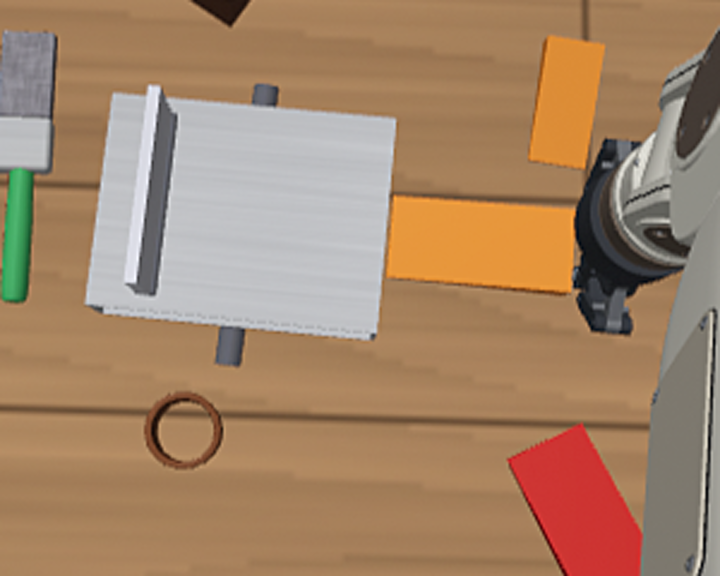

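send_rows(
  increments=[
    [[0.1,0,0,0,0,0],[0.1,0,0,0,0,0],[0.1,0,0,0,0,0],[0.1,0,0,0,0,0],[0.1,0,0,0,0,0],[0.1,0,0,0,0,0],[0.06,0,0,0,0,0],[0.04,0,0,0,0,0]],
  ],
)

```text
clock: 8.02
eef_pos: [0.5455, -0.1417, 0.0153]
tool_rot: [0.734, 0.68, -0.0, 0.0]
ft_force: [-0.2, -1.5, 0.7]
grip_width: 0.0254
```

send_rows(
  increments=[
    [[0.03,0,0,0,0,0],[0.03,0,0,0,0,0],[0,0,0,0,0,0]],
  ],
)

```text
clock: 8.4
eef_pos: [0.5457, -0.1387, 0.0153]
tool_rot: [0.734, 0.68, 0.0, -0.0]
ft_force: [-0.2, -0.8, 0.2]
grip_width: 0.0258
```

```bash
python3 look.py t5
```

```text
t 8.4 now ne [   0.5 -104.9] z 15.3 shift in tool axes mm [16.9 -0.5  0.3] in target axes [16.9 -0.5  0.3] turn deg [ 0.   -0.02 -0.01] F [-0.24 -0.76  0.2 ] w 0.025792207554115158
corners ne mm [([34.4, -3.0], np.float64(10.1)), ([-26.1, -3.1], np.float64(10.1)), ([-25.2, -96.1], np.float64(25.9)), ([33.9, -90.2], np.float64(24.9))] wedge axis yaw rel -0.35
weld slope 3.77 z at press 0.0669 rect [561.2  69.3] [200.4 150.6] 85.59
```

send_rows(
  increments=[
    [[0.04,0,0,0,0,0],[0.04,0,0,0,0,0],[0.04,0,0,0,0,0],[0.03,0,0,0,0,0],[0.03,0,0,0,0,0],[0.02,0,0,0,0,0]],
  ],
)

```text
clock: 9.2
eef_pos: [0.5464, -0.1287, 0.0153]
tool_rot: [0.734, 0.68, -0.0, -0.0]
ft_force: [0.2, -1.4, 1.3]
grip_width: 0.0253
```

send_rows(
  increments=[
    [[0.02,0,0,0,0,0],[0.02,0,0,0,0,0],[0,0,0,0,0,0]],
  ],
)

```text
clock: 9.57
eef_pos: [0.5466, -0.1267, 0.0153]
tool_rot: [0.734, 0.68, 0.0, -0.0]
ft_force: [0.3, -0.0, 0.2]
grip_width: 0.0253
```

send_rows(
  increments=[
    [[0.02,0,0,0,0,0],[0.02,0,0,0,0,0]],
  ],
)

```text
clock: 9.82
eef_pos: [0.5467, -0.1249, 0.0152]
tool_rot: [0.734, 0.68, -0.0, -0.0]
ft_force: [-0.3, -0.4, -0.1]
grip_width: 0.0256
```

send_rows(
  increments=[
    [[0.02,0,0,0,0,0]],
  ],
)

```text
clock: 9.95
eef_pos: [0.5468, -0.1238, 0.0153]
tool_rot: [0.734, 0.68, -0.0, -0.0]
ft_force: [-1.2, -0.4, -0.4]
grip_width: 0.0255
```

send_rows(
  increments=[
    [[0.02,0,0,0,0,0]],
  ],
)

```text
clock: 10.07
eef_pos: [0.5469, -0.1228, 0.0153]
tool_rot: [0.734, 0.68, 0.0, -0.0]
ft_force: [0.3, -0.7, -0.8]
grip_width: 0.0255
```

send_rows(
  increments=[
    [[0.02,0,0,0,0,0]],
  ],
)

```text
clock: 10.2
eef_pos: [0.547, -0.1218, 0.0153]
tool_rot: [0.734, 0.68, 0.0, -0.0]
ft_force: [-0.7, -0.4, -0.0]
grip_width: 0.0256
```

send_rows(
  increments=[
    [[0.02,0,0,0,0,0]],
  ],
)

```text
clock: 10.32
eef_pos: [0.5471, -0.1208, 0.0153]
tool_rot: [0.734, 0.68, -0.0, -0.0]
ft_force: [-0.3, -1.4, 0.0]
grip_width: 0.0256
```

```bash
python3 look.py t6
```

```text
t 10.325 now ne [  0.5 -86.9] z 15.3 shift in tool axes mm [-1.1 -0.5  0.3] in target axes [-1.1 -0.5  0.3] turn deg [-0.   -0.   -0.01] F [-0.31 -1.39  0.05] w 0.025604309661351687
corners ne mm [([33.8, -2.7], np.float64(13.3)), ([-26.5, -2.9], np.float64(13.1)), ([-27.1, -77.4], np.float64(25.6)), ([33.5, -69.5], np.float64(24.5))] wedge axis yaw rel 1.16
weld slope 3.79 z at press 0.067 rect [561.3  69.4] [200.2 151.1] 85.51
```

send_rows(
  increments=[
    [[0.01,0,0,0,0,0],[0.01,0,0,0,0,0]],
  ],
)

```text
clock: 10.62
eef_pos: [0.5471, -0.1199, 0.0153]
tool_rot: [0.734, 0.68, -0.0, -0.0]
ft_force: [-0.1, -0.2, 0.2]
grip_width: 0.0256
```

send_rows(
  increments=[
    [[0.01,0,0,0,0,0],[0.01,0,0,0,0,0]],
  ],
)

```text
clock: 10.88
eef_pos: [0.5472, -0.1189, 0.0153]
tool_rot: [0.734, 0.68, -0.0, -0.0]
ft_force: [-0.4, 0.3, -1.1]
grip_width: 0.0257
```

send_rows(
  increments=[
    [[0.01,0,0,0,0,0],[0.01,0,0,0,0,0]],
  ],
)

```text
clock: 11.12
eef_pos: [0.5473, -0.1179, 0.0153]
tool_rot: [0.734, 0.68, 0.0, 0.0]
ft_force: [-0.0, -0.5, -0.9]
grip_width: 0.0255
```

send_rows(
  increments=[
    [[0.01,0,0,0,0,0],[0.01,0,0,0,0,0]],
  ],
)

```text
clock: 11.38
eef_pos: [0.5474, -0.1173, 0.0153]
tool_rot: [0.734, 0.679, -0.0, 0.0]
ft_force: [-1.2, -2.1, -0.2]
grip_width: 0.0256
```

send_rows(
  increments=[
    [[0.01,0,0,0,0,0],[0.01,0,0,0,0,0]],
  ],
)

```text
clock: 11.62
eef_pos: [0.5474, -0.1168, 0.0153]
tool_rot: [0.734, 0.679, -0.001, 0.001]
ft_force: [0.4, -5.5, 0.2]
grip_width: 0.0256
```

send_rows(
  increments=[
    [[0.01,0,0,0,0,0],[0.01,0,0,0,0,0]],
  ],
)

```text
clock: 11.88
eef_pos: [0.5474, -0.1166, 0.0153]
tool_rot: [0.734, 0.679, -0.001, 0.001]
ft_force: [-1.3, -8.2, -1.1]
grip_width: 0.0257
```

```bash
python3 look.py t7
```

```text
t 11.875 now ne [  0.5 -82.7] z 15.3 shift in tool axes mm [-5.3 -0.5  0.4] in target axes [-5.3 -0.5  0.3] turn deg [-0.    0.19 -0.08] F [-1.29 -8.18 -1.07] w 0.025666044900871203
corners ne mm [([33.7, -2.7], np.float64(13.5)), ([-26.6, -2.8], np.float64(14.0)), ([-25.8, -73.7], np.float64(26.0)), ([33.0, -64.4], np.float64(23.9))] wedge axis yaw rel -2.78
weld slope 3.82 z at press 0.0671 rect [561.1  69.2] [199.7 150.6] 85.7
```

View pics/t7.png

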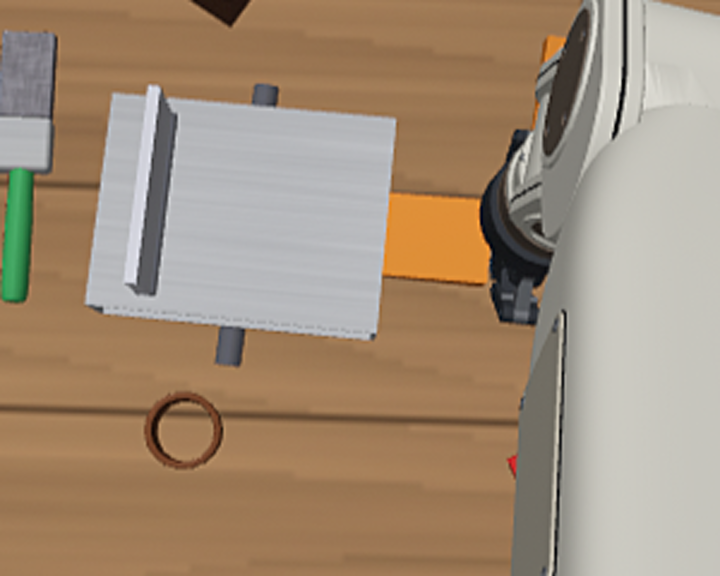

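The force climbed to about 8 N, so the wedge is snug, and the box hasn't moved (press-spot height 67.1 mm, before 67.0; rect centre unchanged). I back off, lift and close the fingers.

send_rows(
  increments=[
    [[-0.1,0,0,0,0,0],[-0.4,0,0,0,0,0],[-0.4,0,0,0,0,0],[0,0,-0.8,0,0,0],[0,0,-0.9,0,0,0],[0,0,-0.8,0,0,0],[0,0,0,0,0,0]],
  ],
)

```text
clock: 12.8
eef_pos: [0.5467, -0.1618, 0.1446]
tool_rot: [0.734, 0.679, 0.002, 0.004]
ft_force: [0.6, 0.3, -1.0]
grip_width: 0.0256
```

```bash
sed -i 's/^go(.*/go(0,.0185,.085)/' look.py; python3 look.py t8
```

```text
t 12.8 now ne [   3.3 -127.9] z 144.6 shift in tool axes mm [146.5  -4.   59.3] in target axes [146.4  -3.3  59.6] turn deg [ 0.49  0.09 -0.08] F [ 0.62  0.35 -1.  ] w 0.025634308930215236
corners ne mm [([33.6, -2.6], np.float64(13.8)), ([-26.6, -2.8], np.float64(13.7)), ([-25.8, -73.8], np.float64(25.9)), ([33.6, -72.7], np.float64(25.8))] wedge axis yaw rel 0.84
weld slope 3.81 z at press 0.067 rect [561.2  69.3] [200.1 151.2] 85.5
```

View pics/t8.png

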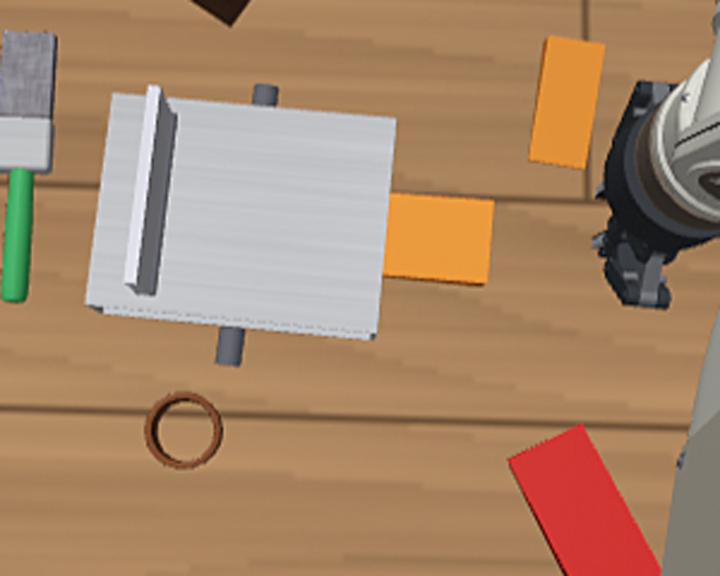

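The wedge sits straight under the middle of the raised edge, with its tip about 56 mm under, and the box is unmoved. Now to the press spot.

send_rows(
  increments=[
    [[0.7,0,0,0,0,0],[0.7,0,0,0,0,0],[0.7,0,0.2,0,0,0],[0.7,0,0.4,0,0,0],[0.12,0,0.3,0,0,0],[0,0,0.1,0,0,0],[0,0,0,0,0,0]],
  ],
  grip=1,
)

```text
clock: 13.72
eef_pos: [0.5547, -0.0154, 0.0896]
tool_rot: [0.734, 0.679, -0.001, -0.0]
ft_force: [0.2, -0.3, -0.5]
grip_width: -0.0
```

```bash
python3 -c "
from loc import *
go(0,.0185,.075)"
```

```text
t 13.725 now ne [ 0.1 18.8] z 89.6 shift in tool axes mm [-0.2 -0.1 14.6] in target axes [-0.3 -0.1 14.6] turn deg [-0.09  0.02 -0.09] F [ 0.17 -0.33 -0.48] w -4.2291130453421434e-05
```

send_rows(
  increments=[
    [[0,0,0.1,0,0,0],[0,0,0.1,0,0,0],[0,0,0.03,0,0,0],[0,0,0.02,0,0,0],[0,0,0.01,0,0,0]],
  ],
)

```text
clock: 14.35
eef_pos: [0.5553, -0.0142, 0.0774]
tool_rot: [0.734, 0.68, 0.0, 0.0]
ft_force: [-1.0, 0.7, -0.1]
grip_width: 0.0002
```

send_rows(
  increments=[
    [[0,0,0.01,0,0,0],[0,0,0.01,0,0,0]],
  ],
)

```text
clock: 14.6
eef_pos: [0.5554, -0.0142, 0.0764]
tool_rot: [0.734, 0.68, 0.0, 0.0]
ft_force: [0.3, -1.1, 0.9]
grip_width: -0.0002
```

send_rows(
  increments=[
    [[0,0,0.01,0,0,0],[0,0,0.01,0,0,0]],
  ],
)

```text
clock: 14.85
eef_pos: [0.5554, -0.0142, 0.0757]
tool_rot: [0.734, 0.68, 0.0, 0.0]
ft_force: [-1.4, -0.0, 4.4]
grip_width: -0.0001
```

send_rows(
  increments=[
    [[0,0,0.01,0,0,0],[0,0,0.01,0,0,0]],
  ],
)

```text
clock: 15.1
eef_pos: [0.5554, -0.0143, 0.0755]
tool_rot: [0.734, 0.68, 0.0, 0.0]
ft_force: [-3.7, 0.7, 10.0]
grip_width: 0.0002
```

send_rows(
  increments=[
    [[0,0,0.01,0,0,0],[0,0,0.01,0,0,0]],
  ],
)

```text
clock: 15.35
eef_pos: [0.5555, -0.0142, 0.0754]
tool_rot: [0.734, 0.68, 0.001, 0.001]
ft_force: [-6.0, 0.0, 15.1]
grip_width: -0.0002
```

15 N with no sinking. I hold it and look while pressing.

send_rows(
  increments=[
    [[0,0,0,0,0,0],[0,0,0,0,0,0],[0,0,0,0,0,0],[0,0,0,0,0,0],[0,0,0,0,0,0],[0,0,0,0,0,0]],
  ],
)

```text
clock: 16.1
eef_pos: [0.5554, -0.0142, 0.0754]
tool_rot: [0.734, 0.68, 0.001, 0.001]
ft_force: [-4.6, 0.5, 12.7]
grip_width: -0.0001
```

```bash
python3 - <<'E'
from workcell import *; from h import *
c=camera("scene");cv2.imwrite("pics/p1.png",cv2.resize(c["color"][150:400,150:450,::-1],None,fx=2.4,fy=2.4,interpolation=2))
E
python3 look.py t9
```

```text
t 16.15 now ne [ 0.7 20. ] z 75.4 shift in tool axes mm [-1.5 -0.7 -9.6] in target axes [-1.5 -0.7 -9.6] turn deg [ 0.09 -0.   -0.01] F [-3.84  0.79 13.38] w -0.00016725565652270488
attempt to get argmax of an empty sequence
weld slope 3.79 z at press 0.067 rect [562.7  87. ] [164.2 150.9] 85.71
```

View pics/p1.png

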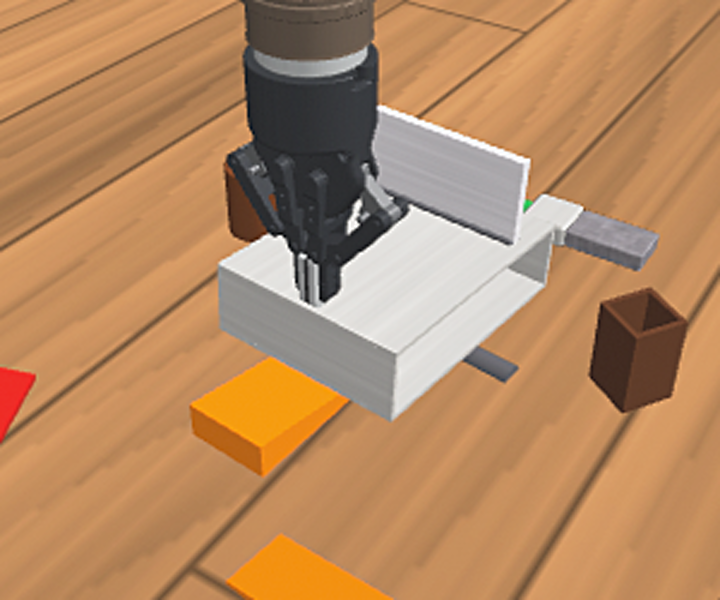

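The picture shows the fingertips on top by the raised edge (crop (318,300)) and the wedge under its middle. The slope stays at 3.79° under about 13 N. Lifting off.

send_rows(
  increments=[
    [[0,0,-0.06,0,0,0],[0,0,-0.2,0,0,0],[0,0,-0.7,0,0,0],[0,0,-0.8,0,0,0],[-0.8,0,-0.4,0,0,0],[-0.9,0,0,0,0,0],[-0.9,0,0,0,0,0],[-0.8,0,0,0,0,0]],
  ],
)

```text
clock: 17.2
eef_pos: [0.5422, -0.1853, 0.1817]
tool_rot: [0.734, 0.679, 0.0, 0.0]
ft_force: [-0.1, 0.3, 0.3]
grip_width: -0.0002
```

send_rows(
  increments=[
    [[-0.4,0,0,0,0,0],[0,0,0,0,0,0],[0,0,0,0,0,0]],
  ],
)

```text
clock: 17.58
eef_pos: [0.5408, -0.2026, 0.1812]
tool_rot: [0.733, 0.68, 0.0, -0.0]
ft_force: [-0.7, -0.6, -0.6]
grip_width: 0.0002
```

```bash
python3 look.py t10
```

```text
t 17.575 now ne [   0.5 -168.9] z 181.2 shift in tool axes mm [187.3  -0.3  96.4] in target axes [187.4  -0.5  96.2] turn deg [-0.02 -0.04  0.05] F [-0.68 -0.63 -0.55] w 0.00016850889193651802
corners ne mm [([33.7, -2.7], np.float64(13.6)), ([-26.6, -2.8], np.float64(13.9)), ([-25.8, -73.8], np.float64(25.9)), ([33.6, -72.7], np.float64(25.6))] wedge axis yaw rel -1.26
weld slope 3.79 z at press 0.067 rect [561.1  69.2] [199.6 150.9] 85.69
```

View pics/t10.png

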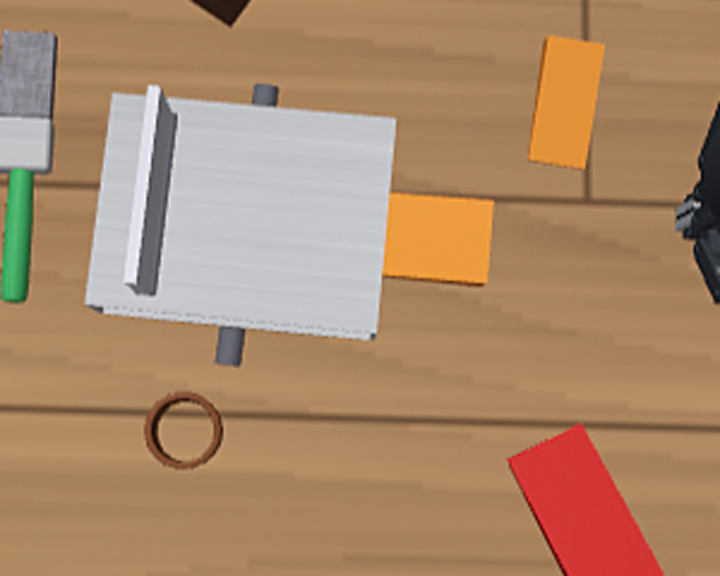

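Everything is as intended: the wedge and box didn't move during the press, the hand is clear, and the bystanders haven't moved. Handing in.

```bash
python3 -c "
from workcell import *
print(job_done())"
```

```text
the job is handed in; nothing more can be done
None
```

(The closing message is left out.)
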